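Lock a T-foot clamp stud into the laboratory bench rail

TASK

Take the clamp stud with the T-shaped foot out of its wooden block, drop its foot through the wide window of the aluminium bench rail and slide it along the slot to the hidden notch, which you must find by feel. There turn the stud a full quarter turn so that its flat grip stands square across the rail and the foot is locked, let go, and leave the plain post, the beaker and the jar where they are.

Things in the scene. Friction and masses are not known exactly. Their poses are not given: they have to be found in the camera images.
- stud: clamp stud, upright, 102 mm tall, about 250 g; hangs by its collar in block_a. Origin: centre of its foot's underside; z up its axis, x along foot and grip. Steel T foot 40 (x) x 16 (y) x 10 mm high; round neck 10 mm in diameter to z = 21; round collar 40 mm in diameter, z 21 to 27; above it a 16 mm round shank. A half turn makes no difference. Lift it 25 mm to free it from its block.
- stud_grip (a point): centre of the stud's flat black grip, 44 (x) x 18 (y) x 42 mm high, parallel to the T foot; 81 mm above the foot's underside; axes as the stud's.
- rail: aluminium T-slot rail screwed down, 330 (x) x 64 (y) x 32 mm high; origin on its underside, on the slot's midline, 150 mm from the -x end; x along the slot. A window near the -x end leads into a slot 14 mm wide that runs along y = 0 to x = 150 mm, between lips 8 mm thick. The channel under them is 18 mm deep and 22 mm wide: there the foot slides, long side along the rail, but twists only 0.15 rad, then resists firmly.
- window (a point): centre of the rail's entry window, 46 (x) x 22 (y) mm, in the rail's top face, 32 mm above the bench, at x = -95 mm in the rail's frame; axes as the rail's. Only here can the foot pass the lips, long side along the rail. Lowered until the collar rests on the rail, the foot's underside is 11 mm above the bench; under the lips the stud can lift 3 mm.
- search_start (a point): nearest place on the slot, at the rail's top face, where the hidden notch's centre can be: 75 mm beyond the window's centre. The notch, invisible under the lips, is a 46 mm long place where the channel is 50 mm wide. Only with the stud's axis within about 4 mm of its centre can the foot turn, either way, a quarter turn. Feel for it by sliding and twisting.
- search_end (a point): farthest place on the slot, at the rail's top face, where the hidden notch's centre can be: 70 mm beyond search_start. The centre lies anywhere between the two, at a new place every time. Within about 40 mm of it, where one end of the foot reaches the notch, the foot twists a little more than elsewhere, 0.25 to 0.4 rad, before it is stopped.
- block_a: dark wooden storage block 90 (x) x 64 (y) x 36 mm high, fixed; origin at the centre of its underside; a 49 x 25 mm hole through its top, long side along x. The stud stands in this block. It and block_b change places from start to start.
- block_b: a second, equal wooden block, fixed; the plain post stands in it.
- plain_post: bystander, leave alone: a similar steel post, 103 mm tall, but with a round foot 18 mm in diameter and a round black knob 30 mm in diameter. Origin at the centre of its underside.
- enamel_beaker: bystander, leave alone: white enamel beaker, 76 mm in diameter, 90 mm high; origin at the centre of its underside.
- jar: bystander, leave alone: amber jar, 64 mm in diameter, 85 mm high; origin at the centre of its underside.

How it is judged (in metres and radians):
On the way, in this order (a step that is already met when the one before it is completed fails the run):
1. the stud's foot has been lowered through the window, its collar on the rail (z of stud in the frame of rail between 0.004 and 0.016 m and y of stud in the frame of rail between -0.008 and 0.008 m and angle between stud's own z axis and vertical below 0.15 rad and x of stud in the frame of rail below -0.078 m), for 0.1 s.
2. the stud has been slid along the slot, its foot wholly under the lips (z of stud in the frame of rail between 0.004 and 0.016 m and y of stud in the frame of rail between -0.008 and 0.008 m and angle between stud's own z axis and vertical below 0.15 rad and x of stud in the frame of rail above -0.05 m), for 0.1 s.
At the end, for the whole second after the job is handed in: The stud stands upright (within 0.15 rad) in the rail's slot beyond the window, its foot under the lips with the collar within 5 mm of the rail's top, its long side within 0.3 rad of square across the rail, released and at rest (z of stud in the frame of rail between 0.004 and 0.016 m and y of stud in the frame of rail between -0.008 and 0.008 m and angle between stud's own z axis and vertical below 0.15 rad and x of stud in the frame of rail between -0.045 and 0.09 m and angle between the x axis of stud and the y axis of rail, either way round below 0.3 rad and linear speed of stud below 0.02 m/s and contact force between stud and the fingers below 0.1 N); the robot touches nothing.
It fails at once if the round-headed plain post is shifted by more than 25 mm or tipped (distance of plain_post from where it was at the start of the episode above 0.025 m or angle between plain_post's own z axis and vertical above 0.4 rad).
It fails at once if the white beaker is shifted by more than 25 mm or tipped (distance of enamel_beaker from where it was at the start of the episode above 0.025 m or angle between enamel_beaker's own z axis and vertical above 0.4 rad).
It fails at once if the amber jar is shifted by more than 25 mm or tipped (distance of jar from where it was at the start of the episode above 0.025 m or angle between jar's own z axis and vertical above 0.4 rad).
It also fails if it takes over 72 s, if anything falls off the work surface, if the arm or the gripper's body presses on something with over 40 N, if the wrist force passes 120 N, or if a joint passes its speed limit or range.

ROBOT

A 6-joint arm with a two-finger parallel gripper is mounted at the origin on the work surface. World frame = base frame: x ahead of the robot, y to its left, z up, the work surface at z = 0. Lengths are in mm, angles in rad, forces in N, time in s.
With the tool pointing down it reaches from about 350 to 775 mm from the base axis. Payload 7.3 kg.
Tool frame: the origin (TCP) lies at the very end of the fingers, on their centre line; the grasp point (between the pads) lies 19 mm behind it; z points along the fingers, y is the line along which they close (so a half turn about z gives the same grasp; the last joint's range is limited). The gripper opens to 92 mm and grips with 3 to 60 N. Pads are 19 mm wide; open, the fingers measure 130 mm over their backs; the gripper's body (75 mm by 190 mm) begins 47 mm behind the grasp point.
Start: joints at [-0.146, 0.342, 1.524, -0, 1.275, -0.146], TCP at [525.019, 0.019, 226.741] pointing down, gripper open.
Joint ranges: [-2.53, 2.53], [-0.77, 2.02], [0.04, 2.7], [-1, 4.14], [0.28, 2.66], [-3.11, 3.11]. Speed limits (rad/s): [2.57, 2.57, 3.14, 3.14, 3.14, 3.14].

INTERFACE

Orientations are given as [roll, pitch, yaw] about the fixed x, y, z axes, in that order (R = Rz(yaw) Ry(pitch) Rx(roll)).
In Python, from plant import bot gives the robot as it stands.
- The arm moves only by the tool jog_arm, never from a script. Its argument "targets" is a list of rows, each an object with "xyz": the shift along the tool's x, y, z as a fraction of full scale, a list of three; "spin": the turn about the tool's z as a fraction of full scale. In form: [{"xyz": [x, y, z], "spin": spin}, ...]. A call has exactly 10 rows; each row shifts and turns the commanded pose from where the row before left it, along the tool's axes as they then stand; what a row does not reach is not made up. Full scale, the value 1, is 80 mm for a shift and 0.1 rad for a turn. A row lasts 1/8 s, in which the tool goes at most 62.5 mm and 10.7 degrees, less where a joint would pass 70% of its speed; a pose out of reach is approached as far as the arm can. A call with a number of a shift or a turn outside -1 to 1 is refused whole. A call with a gripper value outside its range is refused whole. "gripper" is the opening in per cent of the stroke, from 0 (shut) to 100 (fully open), set as the call begins (left out, the last holds). The fingers move at their own pace and stop on an object; the grip force is fixed at half the most. Time passes only in rows, so rows that do not move let the fingers close, or fill a call up. It gives the time, the measured TCP pose, the force, the opening and the grip force at its end, in the units of the state.
- bot.get_obs(): the state, without advancing time (a new reading comes with each control period).
- bot.capture(name): name is "scene" or "side" or "wrist"; returns the picture (384x512x3 uint8, blue, green, red); there is no depth.
- bot.get_calibration(name): a dict with "vfov" (degrees; the focal length in pixels is half the picture's height over the tangent of half this angle, whatever the lens; pixels are square), "cx", "cy" (the principal point, pixels), "eye" and "rotation" of the camera in the world. Camera axes: x right, y down, z forward; pixel columns grow to the right and rows downward; lengths in mm; the calibration is good to about 2 mm. The wrist camera is an equidistant fisheye: a pixel r from the principal point sees the ray r / f radians off the axis. A picture is of the moment at which its call begins: read the wrist's pose just before it. get_calibration takes no time and is no camera call; for the wrist camera it gives the pose at the moment of the call.
- bot.close_job(): hands the job in; it is judged then, once.
The state is a dict: "time": time; "joint_positions": joint angles; "dq": joint speeds; "tau": joint torques, N m; "tool_pos": TCP position; "tcp_rot": TCP orientation; "contact_force": force on the tool from outside, world axes, zero at the start; "moment": the same for the moment, N m; "grip_width": finger opening in mm; "finger_force": force on a finger pad.
Only numpy, scipy, OpenCV 4.12 (cv2) and the standard library are available. Lean on these libraries where they do the work, as an engineer would, in place of code of your own. Each camera call takes 0.05 s, during which the arm holds its last target. There are 200 camera calls.

## Working session

There is one attempt and no reset: what is moved stays moved. The work goes in short steps, Python scripts to look and compute and a tool call to move; the robot and the scene stay as the last step left them, time stands still between calls to the robot, and variables do not carry over. Pictures are saved under pics/ and viewed, at most 10 in all, crops included, and the job is handed in when it is done.

Besides the shell and the picture viewer there is one more tool, called by a JSON object that holds its "fn" and its "kwargs". jog_arm: Moves the arm, as the interface text tells. Shift numbers are shares of 80 mm and turn numbers shares of 0.1 rad, none past 1 either way. Its arguments: {"type":"object","properties":{"targets":{"type":"array","items":{"type":"object","properties":{"xyz":{"type":"array","items":{"type":"number"}},"spin":{"type":"number"}}}},"gripper":{"type":"number"}},"required":["targets"]}

```bash
mkdir -p pics; ls
python3 - <<'E'
from plant import bot
import cv2,numpy as np
np.set_printoptions(precision=4,suppress=True)
a=bot.capture("scene");b=bot.capture("side");c=bot.capture("wrist")
for n,i in (("scene",a),("side",b),("wrist",c)):
    cv2.imwrite(f"pics/{n}0.png",i); print(n,bot.get_calibration(n))
cv2.imwrite("pics/both.png",cv2.resize(np.vstack([a]),(800,600),interpolation=cv2.INTER_CUBIC))
print(bot.get_obs())
E
```

```text
pics
scene {'vfov': 52.191233352767895, 'cx': 259.3431182734709, 'cy': 195.79776003210154, 'eye': array([1169.1835,  371.9748,  863.8155]), 'rotation': array([-2.3802, -0.0138,  2.1581])}
side {'vfov': 47.98497977986826, 'cx': 249.58987623861785, 'cy': 192.97406557471191, 'eye': array([  41.4216, -515.9542,  827.5517]), 'rotation': array([-2.3614, -0.015 , -0.7772])}
wrist {'vfov': 65.70646984690485, 'cx': 258.29430823777733, 'cy': 192.55628143393025, 'eye': array([525.2515,  76.6314, 384.2582]), 'rotation': array([ 2.8569,  0.0005, -0.0001])}
{'time': 0.15, 'joint_positions': array([-0.146 ,  0.3426,  1.5248, -0.    ,  1.2754, -0.146 ]), 'dq': array([ 0.    ,  0.    , -0.0031,  0.0013, -0.0004, -0.001 ]), 'tau': array([  0.0008, -43.1471, -24.4353,   0.0718,   0.0538,  -0.0001]), 'tool_pos': array([524.7027,   0.0486, 226.2047]), 'tcp_rot': array([-3.1404, -0.0001,  1.5707]), 'contact_force': array([-0.1605, -0.0984, -0.0204]), 'moment': array([ 0.011 ,  0.0171, -0.0382]), 'finger_force': 0.0, 'grip_width': 92.08560502307613}
```

View pics/both.png

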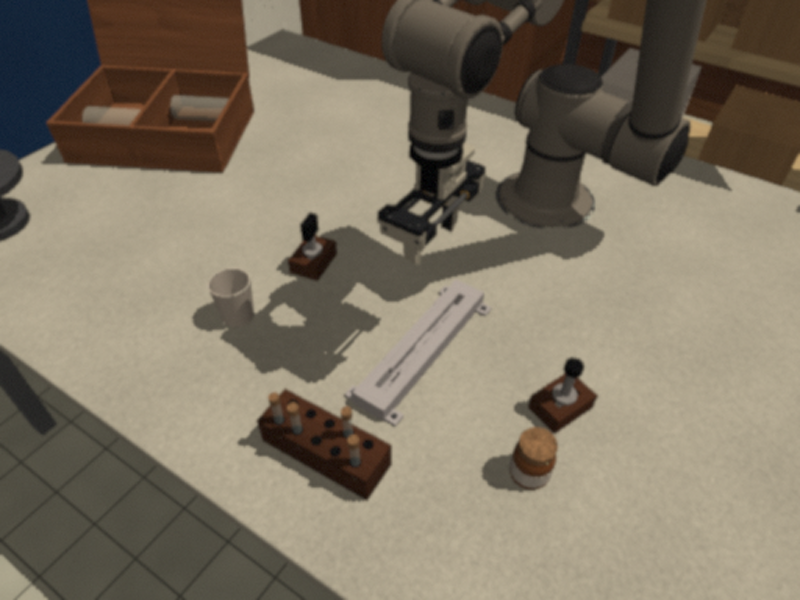

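View pics/side0.png

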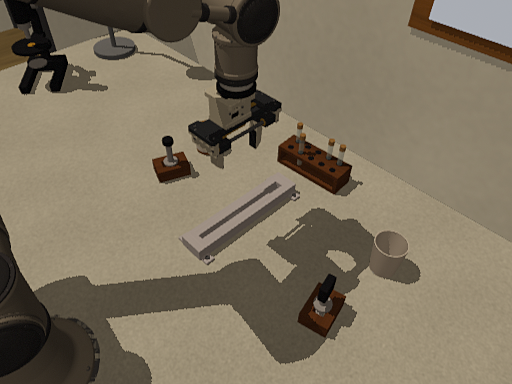

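View pics/wrist0.png

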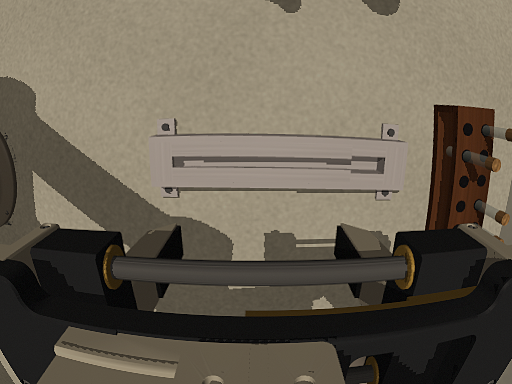

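The stud with the flat grip is at scene ≈(198,144) and side ≈(325,288). The post is at side (168,141). In the wrist view the rail lies along world x at rows ≈135–190, with its wide window at the right end (350–384,163), so rail x points roughly to world −x.

```bash
cat > h.py <<'E'
from plant import bot
import cv2,numpy as np
from scipy.spatial.transform import Rotation as R
np.set_printoptions(precision=3,suppress=True)
def rays(cal,px,fish=False):
    px=np.atleast_2d(np.asarray(px,float)); f=192/np.tan(np.radians(cal["vfov"])/2)
    d=(px-[cal["cx"],cal["cy"]])/f; r=np.linalg.norm(d,axis=1,keepdims=True)
    k=np.tan(r)/np.maximum(r,1e-9) if fish else 1
    v=np.hstack([d*k,np.ones((len(d),1))])
    return R.from_euler("xyz",cal["rotation"]).apply(v)
def plane(cal,px,z,fish=False):
    v=rays(cal,px,fish); return (cal["eye"]+v*((z-cal["eye"][2])/v[:,2:]))[:,:2]
def tri(c1,p1,c2,p2):
    a,b=rays(c1,p1)[0],rays(c2,p2)[0]
    s=np.linalg.lstsq(np.c_[a,-b],c2["eye"]-c1["eye"],rcond=None)[0]
    return (c1["eye"]+a*s[0]+c2["eye"]+b*s[1])/2, np.linalg.norm(c1["eye"]+a*s[0]-c2["eye"]-b*s[1])
def snap(n,f):
    c=bot.get_calibration(n); i=bot.capture(n); cv2.imwrite(f"pics/{f}.png",i); return c,i
E
python3 - <<'E'
from h import *
sc,sd,w=[bot.get_calibration(n) for n in("scene","side","wrist")]
print("stud",tri(sc,(198,144),sd,(325,288)))
print("post",tri(sc,(367,235.5),sd,(168,141)))
print("beaker",plane(sc,(149,205),5),"jar",plane(sc,(340,305),10))
i=cv2.imread("pics/wrist0.png"); 
ip=[(148,136),(406,141),(406,191),(152,190),(172,163),(384,163),(351,163)]
print("rail rough",plane(w,ip,32,True))
s=cv2.imread("pics/scene0.png")[125:185,175:225]; d=cv2.imread("pics/side0.png")[265:340,290:355]
o=[cv2.resize(x,None,fx=380/x.shape[1],fy=380/x.shape[1],interpolation=cv2.INTER_CUBIC) for x in(s,d)]
h=max(x.shape[0] for x in o); o=[cv2.copyMakeBorder(x,0,h-x.shape[0],0,0,0) for x in o]
cv2.imwrite("pics/crop1.png",np.hstack(o))
E
```

```text
stud (array([ 479.252, -299.202,   99.063]), np.float64(3.1856394886021384))
post (array([527.563, 272.146, 108.455]), np.float64(1.1428147968112568))
beaker [[ 696.02  -319.243]] jar [[676.022 288.939]]
rail rough [[388.487  46.521]
 [715.61   42.853]
 [723.661 -24.263]
 [388.284 -23.026]
 [418.259  11.664]
 [685.772  12.926]
 [640.283  11.828]]
```

View pics/crop1.png

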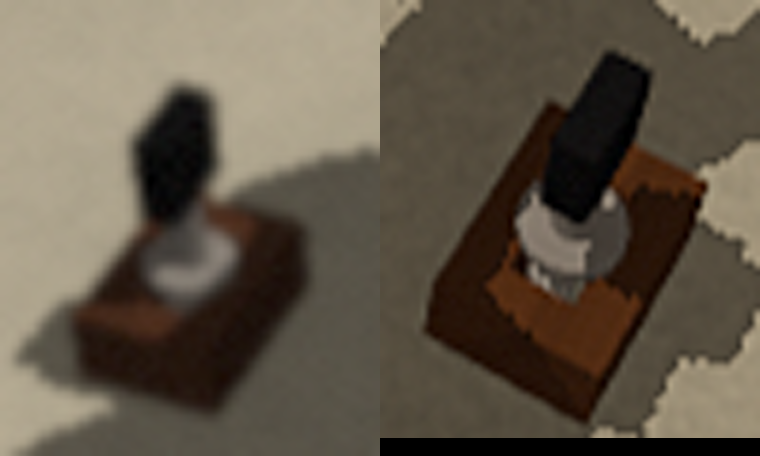

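The crop shows the stud standing in its block. The block's top corners in side pixels are ≈(319,283), (346,297), (326,329) and (299,315), with the grip along the block's long side.

Run:
```python
from h import *
sd=bot.get_calibration("side")
p=plane(sd,[(319.1,282.6),(345.9,297),(326.3,329.1),(299,314.6)],36); print(p,p.mean(0))
for a,b in((0,3),(1,2),(0,1),(3,2)):
    d=p[b]-p[a];print(np.hypot(*d),np.arctan2(d[1],d[0]))
```

```text
[[ 517.393 -261.929]
 [ 530.335 -323.27 ]
 [ 443.802 -339.698]
 [ 428.908 -281.498]] [ 480.11  -301.599]
90.62357879065128 -2.92393540844928
88.07785368423951 -2.9539785750839562
62.691168153147046 -1.3628721834098054
60.074942468100204 -1.3202525331370856
```

{"fn": "jog_arm", "kwargs": {"targets": [{"xyz": [-0.62,-0.1,0],"spin": 0},{"xyz": [-0.62,-0.1,0],"spin": 0},{"xyz": [-0.62,-0.1,0],"spin": 0},{"xyz": [-0.62,-0.1,0],"spin": 0},{"xyz": [-0.62,-0.1,0],"spin": 0},{"xyz": [-0.62,-0.06,0],"spin": 0},{"xyz": [0,0,0],"spin": 1},{"xyz": [0,0,0],"spin": 1},{"xyz": [0,0,0],"spin": 1},{"xyz": [0,0,0],"spin": 1}], "gripper": 100}}

```text
time: 1.4
tool_pos: [480.0, -297.5, 226.4]
tcp_rot: [-3.141, -0.0, 1.167]
contact_force: [0.7, 0.7, -0.1]
grip_width: 91.5
finger_force: 0.0
```

{"fn": "jog_arm", "kwargs": {"targets": [{"xyz": [0,0,0.07],"spin": 1},{"xyz": [0,0,0.07],"spin": 1},{"xyz": [0,0,0.07],"spin": 1},{"xyz": [0,0,0.07],"spin": 1},{"xyz": [0,0,0.07],"spin": 1},{"xyz": [0,0,0.07],"spin": 1},{"xyz": [0,0,0.07],"spin": 1},{"xyz": [0,0,0.07],"spin": 1},{"xyz": [0,0,0],"spin": 1},{"xyz": [0,0,0],"spin": 0.66}]}}

```text
time: 2.65
tool_pos: [480.1, -297.4, 181.5]
tcp_rot: [-3.141, 0.001, 0.202]
contact_force: [-0.4, -0.7, 0.3]
grip_width: 91.8
finger_force: 0.0
```

Run:
```python
from h import *
c,i=snap("wrist","w1"); o=bot.get_obs(); print(o["time"],o["tool_pos"],o["tcp_rot"],o["joint_positions"],c)
cv2.imwrite("pics/w1b.png",cv2.resize(i,(800,600)))
```

```text
2.7 [ 480.061 -297.452  181.548] [-3.141  0.     0.2  ] [-0.69   0.453  1.481  0.     1.208  0.68 ] {'vfov': 65.70646984690485, 'cx': 258.29430823777733, 'cy': 192.55628143393025, 'eye': array([ 554.515, -281.306,  339.477]), 'rotation': array([ 2.858, -0.001, -1.369])}
```

View pics/w1b.png

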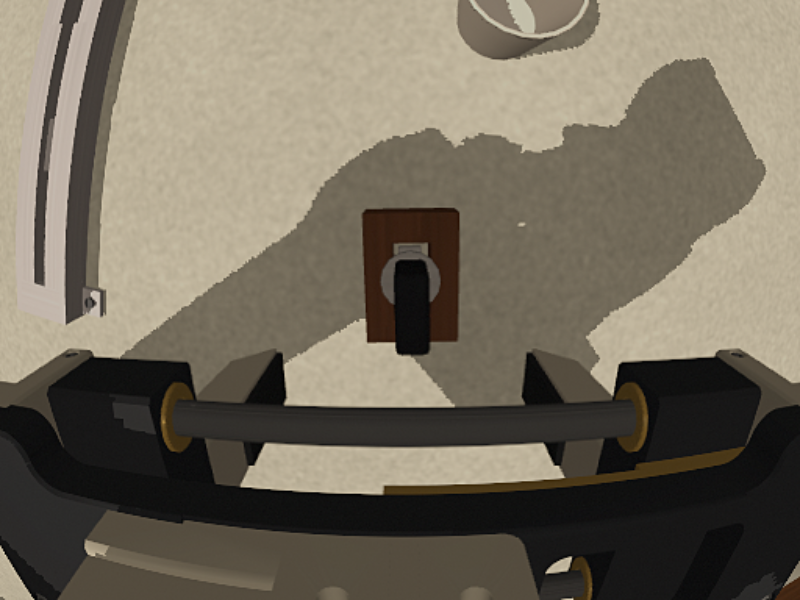

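The wrist view shows the stud's grip at (394–430, 260–355) in 800x600 pixels, already aligned with the tool. The rail is on the left and the beaker at the top.

Run:
```python
from h import *
i=cv2.imread("pics/w1.png"); c=bot.get_calibration("wrist")
m=((i.max(2)<38)&(i.astype(int).ptp(2)<12) if hasattr(i,'ptp') else (i.max(2)<38)&(np.ptp(i.astype(int),axis=2)<12)).astype(np.uint8)
m[:,:235]=0;m[:,295:]=0;m[:160]=0;m[232:]=0
n,l,s,ce=cv2.connectedComponentsWithStats(m);k=1+s[1:,4].argmax();print(s[k])
m=(l==k).astype(np.uint8)
for r in range(s[k][1],s[k][1]+s[k][3],6):
    x=np.where(m[r])[0]; print(r,x.min(),x.max())
x0,y0,w,h=s[k][:4]; yb=y0+h
xs=np.where(m[yb-12])[0]; xc=(xs.min()+xs.max()+1)/2-.0
far=plane(c,[(xc,yb)],117,True)[0]; pm=plane(c,[(xs.min(),yb-12),(xs.max()+1,yb-12)],117,True)
up=np.where(m[yb-35])[0]; p2=plane(c,[((up.min()+up.max()+1)/2,yb-35)],117,True)[0]; p1=pm.mean(0)
print("width",np.hypot(*(pm[1]-pm[0])),"far",far,"yaw",np.arctan2(*(p2-p1)[::-1]))
u=np.array([np.cos(.2),np.sin(.2)]); print("centre",far+22*u)
# block top edges
```

```text
[ 252  166   23   61 1313]
166 256 269
172 253 272
178 252 274
184 252 274
190 253 274
196 252 274
202 253 274
208 253 274
214 253 274
220 254 274
226 255 272
width 17.588358557198553 far [ 463.406 -304.83 ] yaw 0.20603867613999738
centre [ 484.967 -300.459]
```

{"fn": "jog_arm", "kwargs": {"targets": [{"xyz": [0.053,0.049,0],"spin": -0.05},{"xyz": [0,0,0.2],"spin": 0},{"xyz": [0,0,0.3],"spin": 0},{"xyz": [0,0,0.3],"spin": 0},{"xyz": [0,0,0.3],"spin": 0},{"xyz": [0,0,0.18],"spin": 0},{"xyz": [0,0,0],"spin": 0},{"xyz": [0,0,0],"spin": 0},{"xyz": [0,0,0],"spin": 0},{"xyz": [0,0,0],"spin": 0}]}}

```text
time: 3.95
tool_pos: [485.5, -300.8, 80.2]
tcp_rot: [3.141, -0.001, 0.21]
contact_force: [-0.1, 0.2, -0.5]
grip_width: 92.0
finger_force: 0.0
```

{"fn": "jog_arm", "kwargs": {"targets": [{"xyz": [0,0,0],"spin": 0},{"xyz": [0,0,0],"spin": 0},{"xyz": [0,0,0],"spin": 0},{"xyz": [0,0,0],"spin": 0},{"xyz": [0,0,0],"spin": 0},{"xyz": [0,0,0],"spin": 0},{"xyz": [0,0,0],"spin": 0},{"xyz": [0,0,0],"spin": 0},{"xyz": [0,0,0],"spin": 0},{"xyz": [0,0,0],"spin": 0}], "gripper": 0}}

```text
time: 5.2
tool_pos: [485.2, -300.6, 79.5]
tcp_rot: [3.142, -0.0, 0.21]
contact_force: [1.0, -0.3, -0.6]
grip_width: 18.3
finger_force: 29.9
```

{"fn": "jog_arm", "kwargs": {"targets": [{"xyz": [0,0,-0.2],"spin": 0},{"xyz": [0,0,-0.2],"spin": 0},{"xyz": [0,0,-0.25],"spin": 1},{"xyz": [0,0,-0.25],"spin": 1},{"xyz": [0.2,-0.6,0],"spin": 0.1},{"xyz": [0.26,-0.65,0],"spin": 0},{"xyz": [0.3,-0.7,0],"spin": 0},{"xyz": [0.3,-0.7,0],"spin": 0},{"xyz": [0.26,-0.65,0],"spin": 0},{"xyz": [0.24,-0.6,0],"spin": 0}]}}

```text
time: 6.45
tool_pos: [610.3, 13.6, 152.9]
tcp_rot: [3.141, -0.002, 0.0]
contact_force: [0.4, -0.4, -2.9]
grip_width: 17.5
finger_force: 29.9
```

Run:
```python
from h import *
for k in range(4): c,i=snap("wrist","w2")
o=bot.get_obs(); print(o["time"],o["tool_pos"],o["tcp_rot"],o["contact_force"],c)
cv2.imwrite("pics/w2b.png",cv2.resize(i,(800,600)))
```

```text
6.65 [609.649  12.519 152.291] [ 3.141 -0.001  0.002] [-0.228 -0.501 -3.914] {'vfov': 65.70646984690485, 'cx': 258.29430823777733, 'cy': 192.55628143393025, 'eye': array([685.832,  15.528, 310.572]), 'rotation': array([ 2.86 , -0.001, -1.567])}
```

View pics/w2b.png

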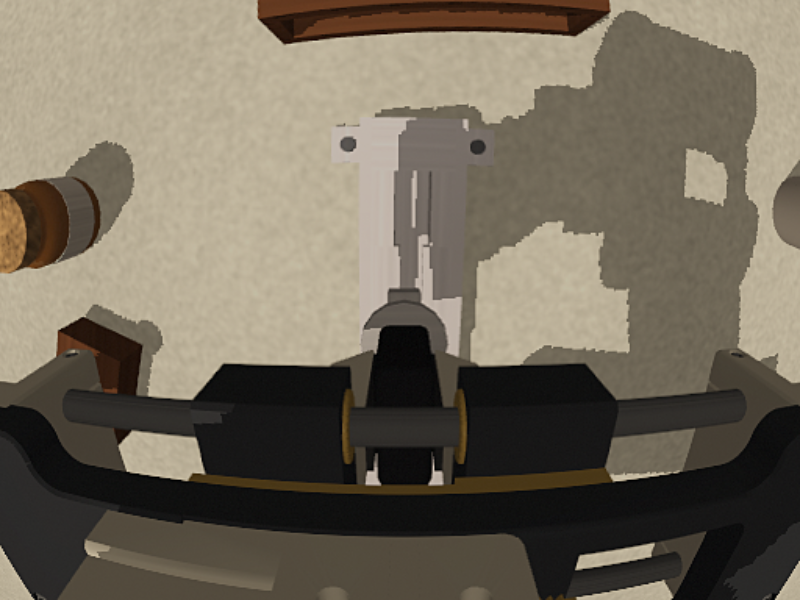

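The window shows at about (393–432, 168–240), with the collar and foot tip at (404, 290–350) in front of the slot. I'll enlarge this area to read the edges.

Run:
```python
from h import *
i=cv2.imread("pics/w2.png")[68:218,215:320]
cv2.imwrite("pics/w2c.png",cv2.resize(cv2.convertScaleAbs(i,alpha=1.3),None,fx=4,fy=4,interpolation=cv2.INTER_NEAREST))
```

```text
(no output)
```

View pics/w2c.png

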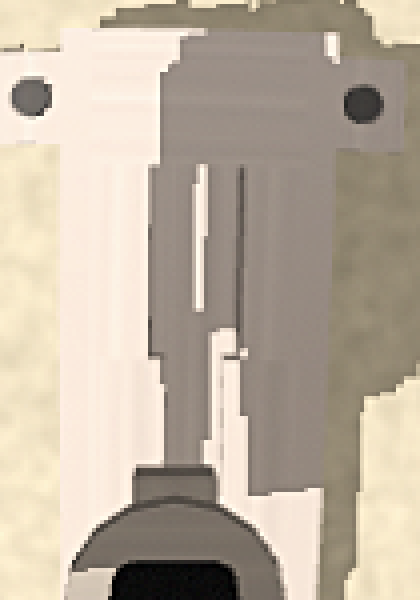

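Run:
```python
from h import *
c=bot.get_calibration("wrist"); q=lambda P:[(215+x/4,68+y/4) for x,y in P]
print("win L,R",plane(c,q([(150,260),(244,260)]),32,True))
print("win far,near",plane(c,q([(197,163),(197,356)]),32,True))
print("rail sides@",plane(c,q([(61,160),(336,160),(61,300),(330,300)]),32,True))
print("slot edges",plane(c,q([(166,400),(220,400)]),32,True), "rail end",plane(c,q([(130,29)]),32,True))
print("foot end",plane(c,q([(133,467),(216,467)]),87.8,True))
w=c; i=cv2.imread("pics/wrist0.png")
# rail yaw from the first wrist picture: slot edges columns 200..340
g=cv2.cvtColor(i,6).astype(int)
for x in (200,230,260,290,320,340): print(x,g[152:176,x])
```

```text
win L,R [[662.569  18.678]
 [662.67   -3.271]]
win far,near [[685.349   7.815]
 [639.763   7.585]]
rail sides@ [[686.208  39.294]
 [686.599 -24.514]
 [653.206  39.634]
 [653.459 -23.747]]
slot edges [[629.1    14.914]
 [629.134   2.026]] rail end [[716.849  23.295]]
foot end [[627.174  21.065]
 [627.201   5.004]]
200 [148 147 149 147 106  76  81  75 114 154 148 147 149 146 111 113 146 149
 146 145 145 148 149 147]
230 [148 148 149 154 113  79  84  82  80  75 142 152 148 150 108 113 147 150
 148 145 145 149 151 148]
260 [146 147 148 153 127  90  83  84  81  73 148 150 148 148 139  81 150 150
 148 147 145 147 151 150]
290 [146 146 147 150 144 103  81  84  83  74 140 150 148 148 152  97 120 149
 149 148 147 145 146 151]
320 [144 143 143 146 150 144  90  81  83  77 113 150 146 147 149 134 104 134
 152 148 148 145 143 147]
340 [144 141 141 143 146 153 123  78  83  84  79  75  84 155 149 146 120 102
 154 148 147 146 145 145]
```

Run:
```python
from h import *
c=dict(bot.get_calibration("wrist")); c["eye"]=np.array([525.2515,76.6314,384.2582]); c["rotation"]=np.array([2.8569,.0005,-.0001])
X=[200,230,260,290,320,340]
for Y in([156.5,156.6,156.8,157.3,158.1,158.8],[166.5,166.6,167.2,167.6,168.5,169.2]):
    p=plane(c,np.c_[X,Y],32,True); f=np.polyfit(p[:,0],p[:,1],1); print(p[[0,-1]],f,np.polyval(f,662))
# outer rail edges, by gradient
g=cv2.cvtColor(cv2.imread("pics/wrist0.png"),6)
for x in (200,260,320,360): print(x,g[126:144,x],g[180:196,x])
```

```text
[[454.352  19.117]
 [625.559  16.808]] [-0.013 25.074] 16.37963401184585
[[453.827   6.722]
 [626.362   3.721]] [-0.017 14.697] 3.194676499581096
200 [146 144 145 147 146 145 147 134  73 112 147 151 149 149 149 150 150 149] [147 146 147 147 147 148 155 108  79  78  68 152 148 150 150 148]
260 [146 145 146 146 146 146 150 125  79 101 157 150 148 148 148 148 149 149] [146 147 146 147 146 147 148 157  79  76  70 152 146 144 146 146]
320 [148 146 142 144 146 150 152 156 147  94  78 123 153 148 148 147 147 149] [144 145 147 145 146 145 146 150 139  83  79  80  71 154 148 147]
360 [142 143 144 145 145 144 144 145 146 145 147  98  77 123 151 146 145 145] [145 145 145 144 144 144 145 145 151 112  73  74  70 156 148 143]
```

{"fn": "jog_arm", "kwargs": {"targets": [{"xyz": [0,0,0],"spin": 0.17},{"xyz": [0.3,0.065,0],"spin": 0},{"xyz": [0.38,0,0],"spin": 0},{"xyz": [0,0,0],"spin": 0},{"xyz": [0,0,0.15],"spin": 0},{"xyz": [0,0,0.15],"spin": 0},{"xyz": [0,0,0.15],"spin": 0},{"xyz": [0,0,0.12],"spin": 0},{"xyz": [0,0,0],"spin": 0},{"xyz": [0,0,0],"spin": 0}]}}

```text
time: 7.9
tool_pos: [664.1, 5.5, 106.3]
tcp_rot: [3.142, -0.001, -0.017]
contact_force: [0.1, 0.5, -2.6]
grip_width: 18.0
finger_force: 30.0
```

Run:
```python
from h import *
c,i=snap("wrist","w3"); o=bot.get_obs(); print(o["time"],o["tool_pos"],o["tcp_rot"],o["contact_force"])
i=i[90:240,190:330]
cv2.imwrite("pics/w3c.png",cv2.resize(cv2.convertScaleAbs(i,alpha=1.3),None,fx=4,fy=4,interpolation=cv2.INTER_NEAREST))
```

```text
7.95 [664.24    5.46  106.525] [ 3.142 -0.001 -0.017] [-1.876 -0.419 -2.284]
```

View pics/w3c.png

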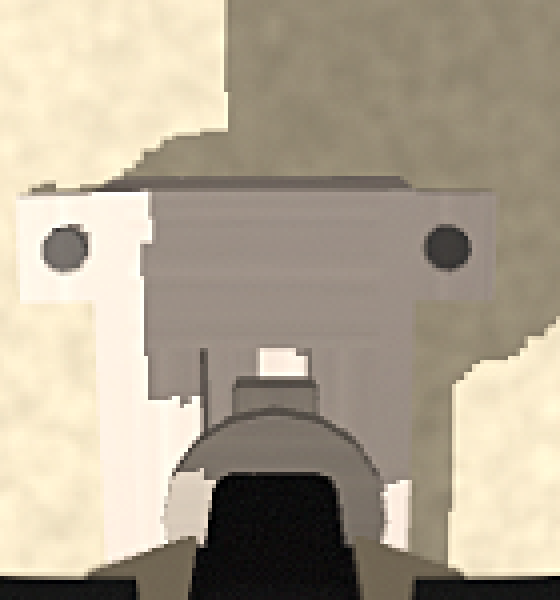

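The foot end spans crop columns 233–320 at row 380. The window's far edge is at row 348 and its sides are at columns 205 and 313, so the foot sits slightly to the right (−y).

Run:
```python
from h import *
c=bot.get_calibration("wrist"); q=lambda P:[(190+x/4,90+y/4) for x,y in P]
print("win",plane(c,q([(205,365),(312,365),(258,348)]),32,True))
print("foot",plane(c,q([(234,379),(320,379)]),42,True))
print("rail sides",plane(c,q([(95,310),(413,310)]),32,True))
```

```text
win [[682.353  19.672]
 [681.967  -1.904]
 [685.674   8.908]]
foot [[681.933  13.52 ]
 [681.642  -3.122]]
rail sides [[694.181  41.476]
 [693.006 -22.261]]
```

{"fn": "jog_arm", "kwargs": {"targets": [{"xyz": [0.009,-0.038,0],"spin": 0},{"xyz": [0,0,0],"spin": 0},{"xyz": [0,0,0.05],"spin": 0},{"xyz": [0,0,0.05],"spin": 0},{"xyz": [0,0,0.04],"spin": 0},{"xyz": [0,0,0.04],"spin": 0},{"xyz": [0,0,0.04],"spin": 0},{"xyz": [0,0,0.04],"spin": 0},{"xyz": [0,0,0],"spin": 0},{"xyz": [0,0,0],"spin": 0}]}}

```text
time: 9.2
tool_pos: [664.7, 8.5, 85.2]
tcp_rot: [3.142, -0.0, -0.017]
contact_force: [-0.4, 0.5, -3.3]
grip_width: 17.9
finger_force: 30.0
```

{"fn": "jog_arm", "kwargs": {"targets": [{"xyz": [0,0,0.04],"spin": 0},{"xyz": [0,0,0.04],"spin": 0},{"xyz": [0,0,0.03],"spin": 0},{"xyz": [0,0,0],"spin": 0},{"xyz": [0,0,0],"spin": 0},{"xyz": [0,0,0],"spin": 0},{"xyz": [0,0,0],"spin": 0},{"xyz": [0,0,0],"spin": 0},{"xyz": [0,0,0],"spin": 0},{"xyz": [0,0,0],"spin": 0}]}}

```text
time: 10.45
tool_pos: [664.6, 8.5, 76.3]
tcp_rot: [3.142, -0.0, -0.017]
contact_force: [-0.3, -0.4, -3.0]
grip_width: 18.1
finger_force: 30.0
```

{"fn": "jog_arm", "kwargs": {"targets": [{"xyz": [-0.1,0,0],"spin": 0},{"xyz": [-0.1,0,0],"spin": 0},{"xyz": [-0.1,0,0],"spin": 0},{"xyz": [-0.1,0,0],"spin": 0},{"xyz": [-0.1,0,0],"spin": 0},{"xyz": [-0.1,0,0],"spin": 0},{"xyz": [-0.1,0,0],"spin": 0},{"xyz": [0,0,0],"spin": 0},{"xyz": [0,0,0],"spin": 0},{"xyz": [0,0,0],"spin": 0}]}}

```text
time: 11.7
tool_pos: [608.9, 9.4, 76.4]
tcp_rot: [3.142, -0.0, -0.017]
contact_force: [-0.9, -0.0, -3.1]
grip_width: 18.0
finger_force: 30.0
```

{"fn": "jog_arm", "kwargs": {"targets": [{"xyz": [-0.1,0,0],"spin": 0},{"xyz": [-0.1,0,0],"spin": 0},{"xyz": [-0.04,0,0],"spin": 0},{"xyz": [0,0,0],"spin": 0},{"xyz": [0,0,0],"spin": -0.7},{"xyz": [0,0,0],"spin": -0.7},{"xyz": [0,0,0],"spin": -0.7},{"xyz": [0,0,0],"spin": 0},{"xyz": [0,0,0],"spin": 0},{"xyz": [0,0,0],"spin": 0}]}}

```text
time: 12.95
tool_pos: [589.2, 10.5, 76.4]
tcp_rot: [-3.14, 0.0, 0.191]
contact_force: [-1.6, 5.0, -0.5]
grip_width: 18.0
finger_force: 30.3
```

Run:
```python
from h import *
o=bot.get_obs(); print(o)
```

```text
{'time': 12.95, 'joint_positions': array([-0.113,  0.609,  1.53 ,  0.001,  1.003,  1.266]), 'dq': array([ 0.002,  0.001, -0.   ,  0.002, -0.001,  0.001]), 'tau': array([ -2.394, -53.428, -22.383,  -1.818,  -0.985,  -0.649]), 'tool_pos': array([589.239,  10.486,  76.382]), 'tcp_rot': array([-3.14 ,  0.   ,  0.191]), 'contact_force': array([-1.569,  4.956, -0.541]), 'moment': array([ 1.223,  0.622, -0.677]), 'finger_force': 30.282334685325623, 'grip_width': 17.97018145267333}
```

{"fn": "jog_arm", "kwargs": {"targets": [{"xyz": [0,0,0],"spin": 0.7},{"xyz": [0,0,0],"spin": 0.7},{"xyz": [0,0,0],"spin": 0.7},{"xyz": [-0.14,0,0],"spin": 0},{"xyz": [-0.14,0,0],"spin": 0},{"xyz": [-0.14,0,0],"spin": 0},{"xyz": [-0.08,0,0],"spin": -0.8},{"xyz": [0,0,0],"spin": -0.8},{"xyz": [0,0,0],"spin": -0.9},{"xyz": [0,0,0],"spin": 0}]}}

```text
time: 14.2
tool_pos: [549.1, 10.2, 76.5]
tcp_rot: [3.141, -0.0, 0.232]
contact_force: [0.8, -1.0, -2.6]
grip_width: 17.6
finger_force: 30.0
```

```bash
cat > o.py <<'E'
from h import *
o=bot.get_obs(); print(o["time"],o["tool_pos"],o["tcp_rot"][2],o["contact_force"],o["moment"],o["grip_width"])
E
python3 o.py
```

```text
14.2 [549.077  10.167  76.527] 0.23239755330908896 [ 0.847 -0.971 -2.615] [-0.234  0.094 -0.027] 17.604452619396103
```

{"fn": "jog_arm", "kwargs": {"targets": [{"xyz": [0,0,0],"spin": -0.5},{"xyz": [0,0,0],"spin": -0.5},{"xyz": [0,0,0],"spin": -0.5},{"xyz": [0,0,0],"spin": 0},{"xyz": [0,0,0],"spin": 0},{"xyz": [0,0,0],"spin": 0},{"xyz": [0,0,0],"spin": 0},{"xyz": [0,0,0],"spin": 0},{"xyz": [0,0,0],"spin": 0},{"xyz": [0,0,0],"spin": 0}]}}

```text
time: 15.45
tool_pos: [550.0, 9.6, 76.6]
tcp_rot: [3.14, -0.001, 0.38]
contact_force: [1.8, -5.1, -4.3]
grip_width: 17.9
finger_force: 30.3
```

```bash
python3 o.py
```

```text
15.45 [550.047   9.608  76.622] 0.38014375584224 [ 1.793 -5.103 -4.317] [-1.354 -0.522 -0.637] 17.920909316502055
```

{"fn": "jog_arm", "kwargs": {"targets": [{"xyz": [0,0,0],"spin": 0.9},{"xyz": [-0.045,-0.014,0],"spin": 0},{"xyz": [-0.044,-0.014,0],"spin": 0},{"xyz": [0,0,0],"spin": -0.5},{"xyz": [0,0,0],"spin": -0.5},{"xyz": [0,0,0],"spin": -0.4},{"xyz": [0,0,0],"spin": 0},{"xyz": [0,0,0],"spin": 0},{"xyz": [0,0,0],"spin": 0},{"xyz": [0,0,0],"spin": 0}]}}

```text
time: 16.7
tool_pos: [541.9, 10.6, 76.3]
tcp_rot: [-3.141, 0.0, 0.432]
contact_force: [1.0, -0.8, -3.3]
grip_width: 17.8
finger_force: 30.0
```

```bash
python3 o.py
```

```text
16.7 [541.921  10.579  76.316] 0.4324672749689231 [ 1.008 -0.842 -3.339] [-0.026  0.056  0.003] 17.76865998032163
```

{"fn": "jog_arm", "kwargs": {"targets": [{"xyz": [0,0,0],"spin": -0.5},{"xyz": [0,0,0],"spin": -0.5},{"xyz": [0,0,0],"spin": -0.5},{"xyz": [0,0,0],"spin": 0},{"xyz": [0,0,0],"spin": 0},{"xyz": [0,0,0],"spin": 0},{"xyz": [0,0,0],"spin": 0},{"xyz": [0,0,0],"spin": 0},{"xyz": [0,0,0],"spin": 0},{"xyz": [0,0,0],"spin": 0}]}}

```text
time: 17.95
tool_pos: [542.0, 10.5, 76.3]
tcp_rot: [3.141, -0.0, 0.583]
contact_force: [-0.6, -0.5, -3.2]
grip_width: 17.6
finger_force: 30.0
```

```bash
python3 o.py
```

```text
17.95 [542.026  10.531  76.348] 0.5827431004520738 [-0.612 -0.476 -3.187] [-0.005  0.046  0.019] 17.623435378951246
```

{"fn": "jog_arm", "kwargs": {"targets": [{"xyz": [0,0,0],"spin": -0.5},{"xyz": [0,0,0],"spin": -0.5},{"xyz": [0,0,0],"spin": -0.5},{"xyz": [0,0,0],"spin": -0.5},{"xyz": [0,0,0],"spin": -0.5},{"xyz": [0,0,0],"spin": -0.5},{"xyz": [0,0,0],"spin": 0},{"xyz": [0,0,0],"spin": 0},{"xyz": [0,0,0],"spin": 0},{"xyz": [0,0,0],"spin": 0}]}}

```text
time: 19.2
tool_pos: [542.0, 10.6, 76.3]
tcp_rot: [3.141, -0.0, 0.883]
contact_force: [-0.7, -0.1, -3.6]
grip_width: 18.1
finger_force: 30.0
```

```bash
python3 o.py
```

```text
19.2 [541.996  10.557  76.345] 0.8825425175427801 [-0.658 -0.07  -3.562] [-0.061  0.043  0.032] 18.14607964409607
```

Turning freely. I'll complete the quarter turn (0.67 rad left), then lower the collar onto the rail.

{"fn": "jog_arm", "kwargs": {"targets": [{"xyz": [0,0,0],"spin": -0.8},{"xyz": [0,0,0],"spin": -0.8},{"xyz": [0,0,0],"spin": -0.8},{"xyz": [0,0,0],"spin": -0.8},{"xyz": [0,0,0],"spin": -0.8},{"xyz": [0,0,0],"spin": -0.8},{"xyz": [0,0,0],"spin": -0.8},{"xyz": [0,0,0],"spin": -0.8},{"xyz": [0,0,0],"spin": -0.3},{"xyz": [0,0,0],"spin": 0}]}}

```text
time: 20.45
tool_pos: [541.7, 10.7, 76.2]
tcp_rot: [-3.141, -0.0, 1.552]
contact_force: [-1.6, 1.8, -3.2]
grip_width: 17.9
finger_force: 30.0
```

```bash
python3 o.py
```

```text
20.45 [541.727  10.748  76.245] 1.5518173105203912 [-1.581  1.816 -3.152] [ 0.375  0.22  -0.018] 17.88230035447199
```

{"fn": "jog_arm", "kwargs": {"targets": [{"xyz": [0,0,0.007],"spin": 0},{"xyz": [0,0,0.006],"spin": 0},{"xyz": [0,0,0],"spin": 0},{"xyz": [0,0,0],"spin": 0},{"xyz": [0,0,0],"spin": 0},{"xyz": [0,0,0],"spin": 0},{"xyz": [0,0,0],"spin": 0},{"xyz": [0,0,0],"spin": 0},{"xyz": [0,0,0],"spin": 0},{"xyz": [0,0,0],"spin": 0}]}}

```text
time: 21.7
tool_pos: [542.1, 10.7, 75.6]
tcp_rot: [3.141, -0.0, 1.553]
contact_force: [-2.4, 4.8, 5.0]
grip_width: 17.7
finger_force: 30.0
```

{"fn": "jog_arm", "kwargs": {"targets": [{"xyz": [0,0,0],"spin": 0},{"xyz": [0,0,0],"spin": 0},{"xyz": [0,0,0],"spin": 0},{"xyz": [0,0,0],"spin": 0},{"xyz": [0,0,0],"spin": 0},{"xyz": [0,0,0],"spin": 0},{"xyz": [0,0,0],"spin": 0},{"xyz": [0,0,0],"spin": 0},{"xyz": [0,0,0],"spin": 0},{"xyz": [0,0,0],"spin": 0}], "gripper": 100}}

```text
time: 22.95
tool_pos: [542.0, 10.5, 75.3]
tcp_rot: [3.141, 0.0, 1.553]
contact_force: [0.3, 0.3, 1.0]
grip_width: 91.8
finger_force: 0.0
```

{"fn": "jog_arm", "kwargs": {"targets": [{"xyz": [0,0,-0.1],"spin": 0},{"xyz": [0,0,-0.2],"spin": 0},{"xyz": [0,0,-0.3],"spin": 0},{"xyz": [0,0,-0.3],"spin": 0},{"xyz": [0,0,-0.3],"spin": 0},{"xyz": [0,0,-0.2],"spin": 0},{"xyz": [0,0,0],"spin": 0},{"xyz": [0,0,0],"spin": 0},{"xyz": [0,0,0],"spin": 0},{"xyz": [0,0,0],"spin": 0}]}}

```text
time: 24.2
tool_pos: [541.7, 10.6, 186.7]
tcp_rot: [-3.14, -0.0, 1.553]
contact_force: [-0.3, -0.5, -1.3]
grip_width: 92.1
finger_force: 0.0
```

Run:
```python
from h import *
c,i=snap("wrist","w4"); _,s=snap("scene","s4"); print(bot.get_obs()["time"],bot.get_obs()["tool_pos"])
a=cv2.resize(i[60:240,150:370],(400,327)); b=cv2.resize(s[120:300,200:400],(400,327))
cv2.imwrite("pics/end.png",np.hstack([a,b]))
```

```text
24.3 [541.854  10.571 186.897]
```

View pics/end.png

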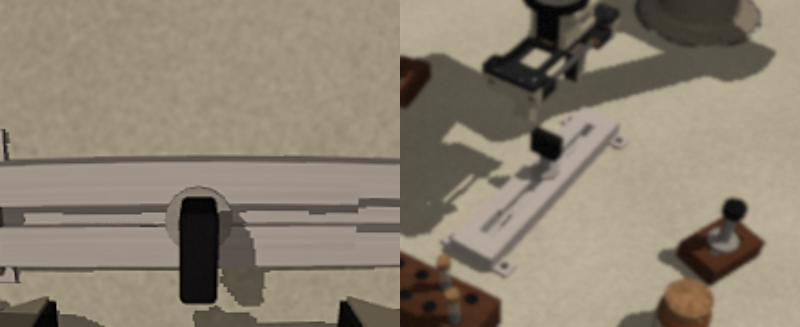

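The stud stands upright with its collar on the rail and its grip square across the slot at (199,250) in the crop. The gripper is clear.

```bash
python3 -c "
from plant import bot
print(bot.close_job())"
```

```text
the job is handed in; nothing more can be done
None
```

The stud is locked in the hidden notch, about 121 mm along the slot from the window, with its grip square across the rail and released; the job is handed in at about 24 s, the verdict wasn't shown, and the post, beaker and jar weren't touched.

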